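Offered drinks in order of height

TASK

Line the four offered drinks up by height on the wooden board: one drink upright in the middle of each blue pad, the tallest on the pad next to the little stone lantern and each next one shorter, down to the shortest at the other end. Do not let any of them topple over, and leave the upturned red bowl standing where it is.

Things in the scene. Friction and masses are not known exactly. Their poses are not given: they have to be found in the camera images.
- wine: small dark wine bottle with a paper label and a red neck, the tallest drink: 190 mm high, body 52 mm across up to 108 mm, shoulder to 130 mm, straight neck 28 mm across from 130 to 190 mm; weighs about 0.34 kg; origin at the centre of its underside, z axis up. Its outline is round, so its yaw does not matter.
- tea: green tea bottle with a paper band and a yellow cap, second tallest: 140 mm high, straight body 60 mm across up to 108 mm, shoulder to 122 mm, cap 30 mm across from 122 to 140 mm; about 0.3 kg; origin at the centre of its underside, z axis up. Its outline is round, so its yaw does not matter.
- coffee: gold-coloured coffee can with a red band, third: 104 mm high, 53 mm across; about 0.22 kg; origin at the centre of its underside, z axis up. Its outline is round, so its yaw does not matter.
- jar: glass jar with a blue band and a white lid, the shortest: 78 mm high, 62 mm across up to 64 mm, lid 60 mm across above that; about 0.24 kg; origin at the centre of its underside, z axis up. Its outline is round, so its yaw does not matter.
- pad1: round dark blue felt pad, 76 mm across, 3 mm thick, fixed on the pale wooden offering board; origin at the centre of its underside (18 mm above the table), so a drink's underside stands 3 mm above this origin. Pads 1, 2, 3, 4 lie in this order in a straight row, 90 mm apart; pad 1 is an end pad. The pad's own y axis points along the row from pad 1 to pad 4.
- pad2: round dark blue felt pad, 76 mm across, 3 mm thick, fixed on the pale wooden offering board; origin at the centre of its underside (18 mm above the table), so a drink's underside stands 3 mm above this origin. Pads 1, 2, 3, 4 lie in this order in a straight row, 90 mm apart; pad 2 is an inner pad. The pad's own y axis points along the row from pad 1 to pad 4.
- pad3: round dark blue felt pad, 76 mm across, 3 mm thick, fixed on the pale wooden offering board; origin at the centre of its underside (18 mm above the table), so a drink's underside stands 3 mm above this origin. Pads 1, 2, 3, 4 lie in this order in a straight row, 90 mm apart; pad 3 is an inner pad. The pad's own y axis points along the row from pad 1 to pad 4.
- pad4: round dark blue felt pad, 76 mm across, 3 mm thick, fixed on the pale wooden offering board; origin at the centre of its underside (18 mm above the table), so a drink's underside stands 3 mm above this origin. Pads 1, 2, 3, 4 lie in this order in a straight row, 90 mm apart; pad 4 is an end pad. The pad's own y axis points along the row from pad 1 to pad 4.
- lantern: little grey stone lantern, fixed on the board beyond one end of the row of pads, 93 mm from the centre of the end pad next to it: 112 mm high, roof 72 mm across, foot 64 mm square; origin at the centre of its underside. It may stand beside pad 1 or beside pad 4; a fixed dark wooden bowl, upside down, 100 mm across and 54 mm high, stands at the other end.
- bowl: loose upturned red lacquer bowl with a black foot ring on top, standing among the drinks, to be left alone: 100 mm across at the table, 54 mm high; origin at the centre of its underside. Bowl and drinks stand loose on the table on the robot's side of the board, at least 110 mm apart from centre to centre, and change places from start to start. The board is 96 mm wide, 570 mm long and 18 mm thick.
Mind the look-alikes: they are no part of the job. Leave any pink or purple look-alike of the wine alone.

How it is judged (in metres and radians):
At the end, for the whole second after the job is handed in: Counting from the lantern, the pads carry wine bottle, tea bottle, coffee can and jar: each upright (within 0.08 rad), standing on its pad, its centre within 12 mm of the pad's centre, at rest; the red bowl is within 25 mm of where it started (((horizontal distance between lantern and pad1 below 0.2 m and horizontal distance between wine and pad1 below 0.012 m and z of wine in the frame of pad1 between 0 and 0.007 m and horizontal distance between tea and pad2 below 0.012 m and z of tea in the frame of pad2 between 0 and 0.007 m and horizontal distance between coffee and pad3 below 0.012 m and z of coffee in the frame of pad3 between 0 and 0.007 m and horizontal distance between jar and pad4 below 0.012 m and z of jar in the frame of pad4 between 0 and 0.007 m) or (horizontal distance between lantern and pad4 below 0.2 m and horizontal distance between wine and pad4 below 0.012 m and z of wine in the frame of pad4 between 0 and 0.007 m and horizontal distance between tea and pad3 below 0.012 m and z of tea in the frame of pad3 between 0 and 0.007 m and horizontal distance between coffee and pad2 below 0.012 m and z of coffee in the frame of pad2 between 0 and 0.007 m and horizontal distance between jar and pad1 below 0.012 m and z of jar in the frame of pad1 between 0 and 0.007 m)) and linear speed of each of wine, tea, coffee, jar below 0.02 m/s and angle between each of wine, tea, coffee, jar's own z axis and vertical below 0.08 rad and distance of bowl from where it was at the start of the episode below 0.025 m); the robot touches nothing.
It fails at once if a drink has toppled over (tilt above 1.2 rad) (angle between any of wine, tea, coffee, jar's own z axis and vertical above 1.2 rad).
It fails at once if the red bowl was shifted by more than 25 mm (distance of bowl from where it was at the start of the episode above 0.025 m).
It also fails if it takes over 115 s, if anything falls off the work surface, if the arm or the gripper's body presses on something with over 40 N, if the wrist force passes 120 N, or if a joint passes its speed limit or range.

ROBOT

A 7-joint arm with a two-finger parallel gripper is mounted at the origin on the work surface. World frame = base frame: x ahead of the robot, y to its left, z up, the work surface at z = 0. Lengths are in mm, angles in rad, forces in N, time in s.
With the tool pointing down it reaches from about 400 to 875 mm from the base axis. Payload 4.4 kg.
Tool frame: the origin (TCP) lies midway between the tips of the shut fingers; the grasp point (between the pads) lies ctrl.grip_depth behind it (ctrl.grip_depth is the distance from the TCP to the grasp point, in mm); z points along the fingers, y is the line along which they close (so a half turn about z gives the same grasp; the last joint's range is limited). The gripper opens to 85 mm and grips with 20 to 120 N. Pads are 22 mm wide; open, the fingers measure 114 mm over their backs; the gripper's body (76 mm by 85 mm) begins 54 mm behind the grasp point. The pads swing forward as they close: fully open they stand 13 mm farther back than shut.
Start: joints at [-1.352, 0.628, 0.038, 1.517, -0.027, 0.996, -0.02], TCP at [182.603, 623.838, 231.313] pointing down, gripper open.
Joint ranges: [-3.06, 3.06], [-0.37, 2.12], [-1.25, 1.32], [0.18, 2.47], [-1.1, 4.24], [0.23, 1.98], [-2.94, 2.94]. Speed limits (rad/s): [2.57, 2.57, 3.14, 3.14, 3.14, 3.14, 3.14].

INTERFACE

Orientations are given as [roll, pitch, yaw] about the fixed x, y, z axes, in that order (R = Rz(yaw) Ry(pitch) Rx(roll)).
In Python, from cell import ctrl gives the robot as it stands.
- The arm moves only by the tool carry_out, never from a script. Its argument "deltas" is one flat list of numbers, 7 for each row, row after row: the turn, a rotation vector about the tool's x, y, z in degrees, then the shift along the tool's x, y, z in m, then the closure, from -1 (fully open) to 1 (shut). In form: [wx, wy, wz, dx, dy, dz, claw, wx, wy, wz, dx, dy, dz, claw, ...]. A call has 1 to 12 rows; each row shifts and turns the commanded pose from where the row before left it, along the tool's axes as they then stand; what a row does not reach is not made up. A row lasts 1/8 s, in which the tool goes at most 62.5 mm and 10.7 degrees, less where a joint would pass 70% of its speed; a pose out of reach is approached as far as the arm can. A call with a gripper value outside its range is refused whole. The fingers move at their own pace and stop on an object; the grip force is fixed at half the most. Time passes only in rows, so rows that do not move let the fingers close. It gives the time, the measured TCP pose, the force, the opening and the grip force at its end, in the units of the state.
- ctrl.read_state(): the state, without advancing time (a new reading comes with each control period).
- ctrl.get_image(name): name is "side" or "top" or "wrist"; returns the picture (420x560x3 uint8, red, green, blue); there is no depth.
- ctrl.calibration(name): a dict with "mtx" (3x3 intrinsics, pixels), "distortion" ([k1, k2, p1, p2, k3] as OpenCV has them; the pictures are not rectified), "R" (3x3) and "t" (3): a world point X has camera coordinates R X + t. Camera axes: x right, y down, z forward; pixel columns grow to the right and rows downward; lengths in mm; the calibration is good to about 2 mm. A picture is of the moment at which its call begins: read the wrist's pose just before it. calibration takes no time and is no camera call; for the wrist camera it gives the pose at the moment of the call.
- ctrl.finish_job(): hands the job in; it is judged then, once.
The state is a dict: "clock": time; "qpos": joint angles; "qd": joint speeds; "tau": joint torques, N m; "eef_pos": TCP position; "tool_rot": TCP orientation; "force": force on the tool from outside, world axes, zero at the start; "torque": the same for the moment, N m; "width": finger opening in mm; "gripper_force": force on a finger pad.
Only numpy, scipy, OpenCV 4.12 (cv2) and the standard library are available. Lean on these libraries where they do the work, as an engineer would, in place of code of your own. Each camera call takes 0.05 s, during which the arm holds its last target. There are 200 camera calls.

## Working session

There is one attempt and no reset: what is moved stays moved. The work goes in short steps, Python scripts to look and compute and a tool call to move; the robot and the scene stay as the last step left them, time stands still between calls to the robot, and variables do not carry over. Pictures are saved under pics/ and viewed, at most 14 in all, crops included, and the job is handed in when it is done.

Besides the shell and the picture viewer there is one more tool, called after ">>>" as name(argument=value, ...) on one line, values as JSON. carry_out: Moves the arm, as the interface text tells. Its arguments: {"type":"object","properties":{"deltas":{"type":"array"}},"required":["deltas"]}

```bash
mkdir -p pics; ls; python3 - <<'E'
from cell import ctrl
import cv2,numpy as np
s=ctrl.read_state(); print(s, ctrl.grip_depth)
for n in("top","side"):
    cv2.imwrite(f"pics/{n}0.png",ctrl.get_image(n)[:,:,::-1]); c=ctrl.calibration(n); print(n,c['mtx'].round(1).tolist(),c['distortion'],c['R'].round(3).tolist(),c['t'].round(1))
E
```

```text
pics
{'clock': 0.0, 'qpos': array([-1.35176235,  0.62934937,  0.03841692,  1.5183639 , -0.02697758,
        0.99631754, -0.02001128]), 'qd': array([ 0.00199168, -0.00054088, -0.00109743, -0.0016383 ,  0.00060735,
        0.00124772, -0.00154424]), 'tau': array([-1.84781607e-04, -5.63406944e+01,  1.22622807e+00, -1.93447387e+01,
        1.09674680e-02,  1.05470579e-02, -3.89561706e-06]), 'eef_pos': array([182.43617303, 623.21583746, 230.3878585 ]), 'tool_rot': array([-3.13967208e+00,  2.97166324e-05,  2.85677997e+00]), 'force': array([-0.56973878,  0.02688251,  0.10142171]), 'torque': array([ 0.03599855,  0.0298172 , -0.01283314]), 'gripper_force': 0.0, 'width': 85.01436175989913} 18.700000000000003
top [[434.7, 0.0, 282.5], [0.0, 434.7, 209.3], [0.0, 0.0, 1.0]] [-0.07976211  0.          0.          0.          0.        ] [[0.022, -1.0, 0.019], [-0.998, -0.023, -0.062], [0.063, -0.017, -0.998]] [-15.5 496.5 860.9]
side [[397.6, 0.0, 273.1], [0.0, 397.6, 212.8], [0.0, 0.0, 1.0]] [-0.09067711  0.          0.          0.          0.        ] [[-0.678, -0.735, 0.015], [-0.507, 0.453, -0.733], [0.532, -0.505, -0.68]] [372.5 286.5 543.4]
```

View pics/top0.png

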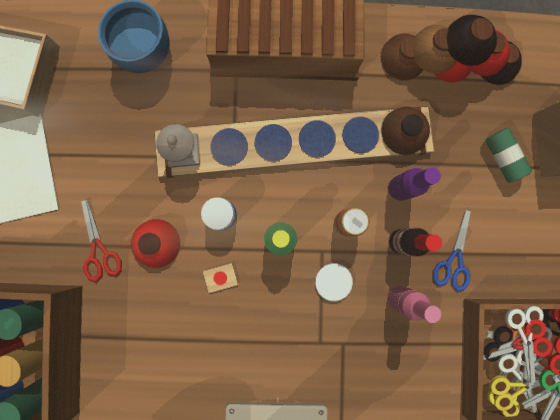

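View pics/side0.png

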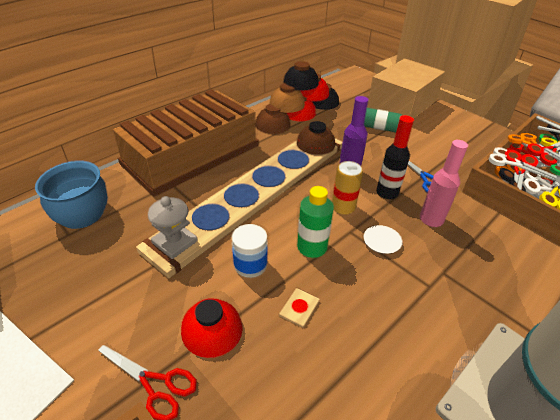

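The top view shows, from left to right in the drinks row: jar lid (218,213), tea cap (281,239), coffee top (355,222) and wine red neck (433,243). The red bowl is at (155,243). The lantern is at (176,145), so the left pad (229,147) gets the wine. In the side view, jar (250,250), tea (314,222), coffee (347,188) and wine (395,158) are all upright. The purple and pink bottles, white disc and card are decoys.

```bash
cat > h.py <<'E'
from cell import ctrl
import cv2,numpy as np
def ray(n,uv,z,c=None):
    c=c or ctrl.calibration(n)
    p=cv2.undistortPoints(np.array([[uv]],float),c['mtx'],c['distortion'])[0,0]
    R,t=np.array(c['R']),np.array(c['t']).ravel(); o=-R.T@t; d=R.T@np.array([*p,1])
    return (o+d*(z-o[2])/d[2]).round(1)
def blobs(hsv,lo,hi,box=None,amin=40):
    m=cv2.inRange(hsv,lo,hi); m=cv2.morphologyEx(m,cv2.MORPH_OPEN,np.ones((3,3)))
    if box: k=np.zeros_like(m); x0,y0,x1,y1=box; k[y0:y1,x0:x1]=1; m=m*k
    return [(cv2.contourArea(c),)+tuple(cv2.minEnclosingCircle(c))+(cv2.fitEllipse(c)[0],) for c in cv2.findContours(m,cv2.RETR_EXTERNAL,cv2.CHAIN_APPROX_NONE)[0] if cv2.contourArea(c)>amin]
E
python3 - <<'E'
from h import *
def show(n,name,lo,hi,box,z,amin=40):
    h=cv2.cvtColor(cv2.imread(f"pics/{n}0.png"),cv2.COLOR_BGR2HSV)
    for b in sorted(blobs(h,lo,hi,box,amin),key=lambda b:b[1][0]):
        print(n,name,int(b[0]),'ell',np.round(b[3],1),'r',round(b[2],1),ray(n,b[3],z))
show('top','pad',(105,90,40),(130,255,200),(200,110,390,175),21,400)
show('top','jar',(0,0,150),(179,60,255),(195,190,245,240),78,100)
show('top','cap',(22,150,120),(35,255,255),(260,215,305,262),140)
show('top','teabody',(40,100,30),(80,255,255),(255,210,305,262),115)
show('top','coffee',(0,0,120),(179,90,255),(335,200,375,242),104)
show('top','wineneck',(0,150,120),(8,255,255),(415,225,455,260),190)
show('top','bowl',(0,150,60),(10,255,255),(120,210,190,280),0)
show('side','pad',(105,90,40),(130,255,200),(180,140,320,235),21,300)
show('side','jar',(0,0,150),(179,60,255),(230,222,270,250),78)
show('side','cap',(22,150,120),(35,255,255),(300,180,335,205),131)
E
python3 - <<'E'
import cv2
i=cv2.imread('pics/top0.png')[195:275,190:460]; cv2.imwrite('pics/c1.png',cv2.resize(i,None,fx=2.9,fy=2.9,interpolation=cv2.INTER_CUBIC))
E
```

```text
top jar 769 ell [216.6 212.8] r 16.3 [483.3 119.9  78. ]
top cap 187 ell [280.5 238.4] r 8.3 [4.385e+02 3.000e-01 1.400e+02]
top coffee 462 ell [355.2 221. ] r 12.7 [ 472.9 -135.4  104. ]
top wineneck 218 ell [433.3 242.3] r 9.1 [ 437.5 -248.8  190. ]
top bowl 1762 ell [154.5 243.1] r 24.5 [422.3 256.    0. ]
side pad 683 ell [210.  216.8] r 18.2 [617.6 111.1  21. ]
side pad 562 ell [240.9 195.2] r 16.8 [628.4  21.8  21. ]
side pad 467 ell [268.4 176.1] r 15.6 [638.8 -67.2  21. ]
side pad 385 ell [292.7 159. ] r 14.7 [ 649.8 -156.1   21. ]
side jar 709 ell [248.9 237.2] r 17.4 [479.3 123.   78. ]
side cap 270 ell [317.9 195. ] r 10.1 [437.1   1.1 131. ]
```

View pics/c1.png

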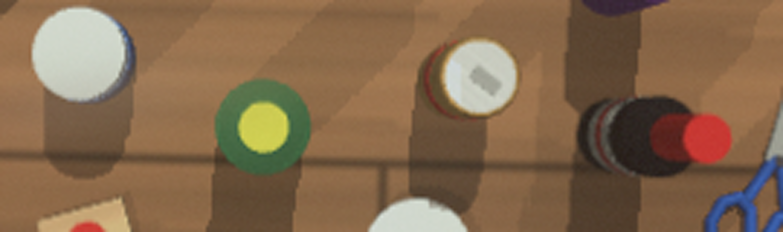

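The crop confirms the top-disc centres: jar (217,213.6), tea cap (281,238.7), coffee (355.5,222), wine cap (433.8,243).

```bash
python3 - <<'E'
from h import *
i=cv2.imread("pics/top0.png");h=cv2.cvtColor(i,cv2.COLOR_BGR2HSV);print(h[147,229],h[135,360])
for b in sorted(blobs(h,(105,60,20),(140,255,200),(205,110,385,175),300),key=lambda b:b[1][0]): print('pad',b[0],np.round(b[1],1),round(b[2],1),np.round(b[3],1),ray('top',b[3],21))
for n,uv,z in(('wine',(433.8,242.7),190),('coffee',(355.5,221.7),104),('jar',(217,213.4),78),('tea',(281,238.7),140)): print(n,ray('top',uv,z))
h=cv2.cvtColor(cv2.imread("pics/side0.png"),cv2.COLOR_BGR2HSV)
for b in blobs(h,(0,150,120),(8,255,255),(390,110,420,152)): print('wine neck side',np.round(b[1],1),np.round(b[3],1),ray('side',b[3],162))
for b in blobs(h,(0,0,120),(179,90,255),(330,160,365,182),20): print('coffee side',np.round(b[3],1),ray('side',b[3],104))
E
```

```text
[123  25 101] [111  84 103]
pad 612.0 [273.5 140.5] 17.8 [274.3 136.9] [643.2  15.9  21. ]
pad 928.5 [316.5 138.5] 17.9 [316.7 137.9] [643.4 -70.3  21. ]
pad 928.0 [360.1 134.9] 17.9 [360.1 134.6] [ 652.9 -159.3   21. ]
wine [ 436.8 -249.6  190. ]
coffee [ 471.7 -136.   104. ]
jar [482.3 119.2  78. ]
tea [438.1  -0.6 140. ]
wine neck side [403. 131.] [403.6 129.7] [ 437.1 -252.3  162. ]
coffee side [349.7 167.6] [ 472.3 -135.1  104. ]
```

>>> carry_out(deltas=[0, 0, 9.5, 0, 0, 0, -1, 0, 0, 9.5, 0, 0, 0, -1, 0, 0, 9.5, 0, 0, 0, -1, 0, 0, 9.5, 0, 0, 0, -1, 0, 0, 9.5, 0, 0, 0, -1, 0, 0, 9.5, 0, 0, 0, -1, 0, 0, 9.9, 0, 0, 0, -1, 0, 0, 0, 0, 0, 0, -1])

```text
clock: 1.1
eef_pos: [182.3, 623.6, 230.8]
tool_rot: [-3.142, 0.001, 1.691]
force: [0.1, -0.3, 0.9]
width: 85.7
gripper_force: 0.0
```

```bash
cat >> h.py <<'E'
from scipy.spatial.transform import Rotation as Ro
PAD=np.array([[619.5,109.5],[630.2,20.2],[640.9,-68.8],[651.6,-157.7]])
def go(*pts):
    "print tool-frame shifts (m) from the measured pose through the world points (mm)"
    s=ctrl.read_state(); p=np.array(s['eef_pos']); R=Ro.from_euler('xyz',s['tool_rot'])
    print('at',p.round(1),'rot',np.round(s['tool_rot'],3),'t',round(s['clock'],2),'w',round(s['width'],1),'gf',round(s['gripper_force'],1),'F',np.round(s['force'],1))
    for q in pts:
        d=R.inv().apply(np.array(q)-p)/1000; n=int(np.ceil(np.linalg.norm(d)/.05)); print(q,d.round(4),n,'rows of',(d/n).round(4)); p=np.array(q,float)
E
python3 -c "
from h import *
go((500,250,260),(437,-250.5,260),(437,-250.5,145))"
```

```text
at [182.3 623.6 230.8] rot [-3.142e+00  1.000e-03  1.691e+00] t 1.1 w 85.7 gf 0.0 F [ 0.1 -0.3  0.9]
(500, 250, 260) [-0.409   0.2706 -0.0287] 10 rows of [-0.0409  0.0271 -0.0029]
(437, -250.5, 260) [-0.4893 -0.1226  0.0006] 11 rows of [-0.0445 -0.0111  0.0001]
(437, -250.5, 145) [1.00e-04 0.00e+00 1.15e-01] 3 rows of [0.     0.     0.0383]
```

>>> carry_out(deltas=[0, 0, 0, -0.0409, 0.0271, -0.0029, -1, 0, 0, 0, -0.0409, 0.0271, -0.0029, -1, 0, 0, 0, -0.0409, 0.0271, -0.0029, -1, 0, 0, 0, -0.0409, 0.0271, -0.0029, -1, 0, 0, 0, -0.0409, 0.0271, -0.0029, -1, 0, 0, 0, -0.0409, 0.0271, -0.0029, -1, 0, 0, 0, -0.0409, 0.0271, -0.0029, -1, 0, 0, 0, -0.0409, 0.0271, -0.0029, -1, 0, 0, 0, -0.0409, 0.0271, -0.0029, -1, 0, 0, 0, -0.0409, 0.0271, -0.0029, -1])

```text
clock: 2.35
eef_pos: [500.8, 248.4, 260.4]
tool_rot: [-3.142, -0.0, 1.693]
force: [0.2, -0.3, 0.1]
width: 85.1
gripper_force: 0.0
```

>>> carry_out(deltas=[0, 0, 0, -0.0445, -0.0111, 0, -1, 0, 0, 0, -0.0445, -0.0111, 0, -1, 0, 0, 0, -0.0445, -0.0111, 0, -1, 0, 0, 0, -0.0445, -0.0111, 0, -1, 0, 0, 0, -0.0445, -0.0111, 0, -1, 0, 0, 0, -0.0445, -0.0111, 0, -1, 0, 0, 0, -0.0445, -0.0111, 0, -1, 0, 0, 0, -0.0445, -0.0111, 0, -1, 0, 0, 0, -0.0445, -0.0111, 0, -1, 0, 0, 0, -0.0445, -0.0111, 0, -1, 0, 0, 0, -0.0445, -0.0111, 0, -1, 0, 0, 0, 0, 0, 0, -1])

```text
clock: 3.85
eef_pos: [435.2, -255.1, 260.5]
tool_rot: [-3.141, 0.003, 1.686]
force: [1.3, 0.5, -0.1]
width: 85.3
gripper_force: 0.0
```

```bash
python3 -c "
from h import *
go((437,-250.5,260),(437,-250.5,145))
cv2.imwrite('pics/w1.png',ctrl.get_image('wrist')[:,:,::-1])"
```

```text
at [ 435.2 -255.1  260.5] rot [-3.141e+00  3.000e-03  1.686e+00] t 3.85 w 85.3 gf 0.0 F [ 1.3  0.5 -0.1]
(437, -250.5, 260) [0.0044 0.0023 0.0005] 1 rows of [0.0044 0.0023 0.0005]
(437, -250.5, 145) [0.0003 0.     0.115 ] 3 rows of [0.0001 0.     0.0383]
```

View pics/w1.png

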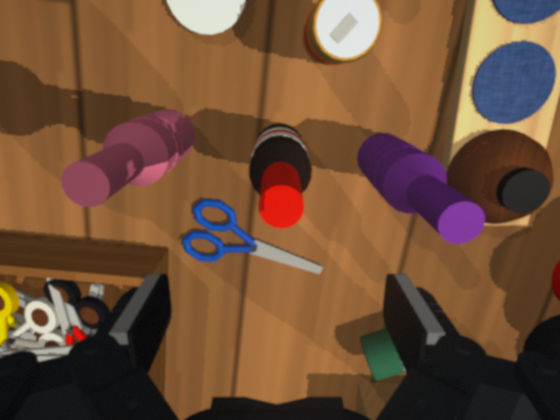

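Wrist view: wine cap at (282,207) lies between the fingers, with the pink and purple bottles clear of both. I'll cross-check its position, then descend.

```bash
python3 -c "
from h import *
print(ray('wrist',(282,206),190), ray('wrist',(281.5,201),162))
go((437,-250.5,260))"
```

```text
[ 436.8 -243.8  190. ] [ 437.6 -250.3  162. ]
at [ 435.8 -252.4  260.2] rot [-3.141  0.     1.688] t 3.9 w 85.1 gf 0.0 F [ 0.8  1.2 -0.4]
(437, -250.5, 260) [0.0017 0.0014 0.0002] 1 rows of [0.0017 0.0014 0.0002]
```

>>> carry_out(deltas=[0, 0, 0, 0.002, 0.001, 0, -1, 0, 0, 0, 0, 0, 0, -1, 0, 0, 0, 0, 0, 0, -1])

```text
clock: 4.28
eef_pos: [437.7, -247.7, 260.3]
tool_rot: [3.141, -0.0, 1.691]
force: [0.3, -1.2, 1.5]
width: 85.3
gripper_force: 0.0
```

```bash
python3 -c "
from h import *
c=ctrl.calibration('wrist'); im=ctrl.get_image('wrist')
h=cv2.cvtColor(im,cv2.COLOR_RGB2HSV)
for lo in(120,215):
  for b in blobs(h,(0,150,lo),(8,255,255),(250,140,320,240)): print(lo,b[0],np.round(b[1],1),np.round(b[2],1),np.round(b[3],1),ray('wrist',b[1],190,c),ray('wrist',b[3],190,c))
go((437,-250.5,145))"
```

```text
120 1638.5 [278.4 209.8] 30.1 [276.6 214.3] [ 436.8 -241.8  190. ] [ 436.  -244.9  190. ]
215 1254.5 [275.5 218. ] 21.9 [276.4 218.3] [ 435.7 -247.4  190. ] [ 436.2 -247.5  190. ]
at [ 437.6 -247.9  260.3] rot [ 3.142 -0.     1.691] t 4.33 w 85.5 gf 0.0 F [ 0.5 -0.4 -0.2]
(437, -250.5, 145) [-0.0025 -0.0009  0.1153] 3 rows of [-0.0008 -0.0003  0.0384]
```

>>> carry_out(deltas=[0, 0, 0, -0.001, -0.001, 0.035, -1, 0, 0, 0, 0, 0, 0.04, -1, 0, 0, 0, 0, 0, 0.04, -1, 0, 0, 0, 0, 0, 0, -1, 0, 0, 0, 0, 0, 0, 1, 0, 0, 0, 0, 0, 0, 1, 0, 0, 0, 0, 0, 0, 1, 0, 0, 0, 0, 0, 0, 1, 0, 0, 0, 0, 0, 0, 1, 0, 0, 0, 0, 0, 0, 1, 0, 0, 0, 0, 0, 0, 1, 0, 0, 0, 0, 0, 0, 1])

```text
clock: 5.82
eef_pos: [437.2, -250.1, 146.5]
tool_rot: [3.14, 0.001, 1.689]
force: [-0.8, 1.1, 6.8]
width: 26.4
gripper_force: 58.7
```

```bash
python3 -c "
from h import *
x,y=PAD[0]
go((437,-250,360),(500,0,360),(x,y,360),(x,y,175))"
```

```text
at [ 437.2 -250.1  146.5] rot [3.140e+00 1.000e-03 1.689e+00] t 5.83 w 26.4 gf 58.7 F [-0.8  1.1  6.8]
(437, -250, 360) [-1.000e-04  3.000e-04 -2.135e-01] 5 rows of [-0.      0.0001 -0.0427]
(500, 0, 360) [ 0.2408  0.0921 -0.    ] 6 rows of [ 0.0401  0.0154 -0.    ]
(np.float64(619.5), np.float64(109.5), 360) [0.0946 0.1316 0.0002] 4 rows of [0.0237 0.0329 0.    ]
(np.float64(619.5), np.float64(109.5), 175) [ 0.0002 -0.0004  0.185 ] 4 rows of [ 0.     -0.0001  0.0462]
```

>>> carry_out(deltas=[0, 0, 0, 0, 0, -0.015, 1, 0, 0, 0, 0, 0, -0.03, 1, 0, 0, 0, 0, 0, -0.04, 1, 0, 0, 0, 0, 0, -0.04, 1, 0, 0, 0, 0, 0, -0.035, 1, 0, 0, 0, 0, 0, -0.01, 1, 0, 0, 0, 0, 0, 0, 1])

```text
clock: 6.7
eef_pos: [436.2, -249.6, 315.3]
tool_rot: [3.141, -0.0, 1.689]
force: [-0.4, -0.3, -2.7]
width: 26.8
gripper_force: 59.8
```

>>> carry_out(deltas=[0, 0, 0, 0.015, 0.006, 0, 1, 0, 0, 0, 0.03, 0.012, 0, 1, 0, 0, 0, 0.035, 0.013, 0, 1, 0, 0, 0, 0.035, 0.013, 0, 1, 0, 0, 0, 0.035, 0.013, 0, 1, 0, 0, 0, 0.035, 0.013, 0, 1, 0, 0, 0, 0.035, 0.013, 0, 1, 0, 0, 0, 0.02, 0.01, 0, 1])

```text
clock: 7.7
eef_pos: [499.5, 3.4, 313.6]
tool_rot: [-3.138, -0.002, 1.693]
force: [-0.0, -0.2, -2.1]
width: 26.8
gripper_force: 59.7
```

```bash
python3 -c "
from h import *
x,y=PAD[0]
go((x,y,317))"
```

```text
at [499.5   3.4 313.6] rot [-3.138e+00 -2.000e-03  1.693e+00] t 7.7 w 26.8 gf 59.7 F [-0.  -0.2 -2.1]
(np.float64(619.5), np.float64(109.5), 317) [ 0.0907  0.132  -0.0038] 4 rows of [ 0.0227  0.033  -0.0009]
```

>>> carry_out(deltas=[0, 0, 0, 0.014, 0.02, 0, 1, 0, 0, 0, 0.02, 0.03, 0, 1, 0, 0, 0, 0.02, 0.03, 0, 1, 0, 0, 0, 0.02, 0.03, 0, 1, 0, 0, 0, 0.015, 0.02, 0, 1, 0, 0, 0, 0.002, 0.002, 0, 1, 0, 0, 0, 0, 0, 0, 1, 0, 0, 0, 0, 0, 0, 1])

```text
clock: 8.7
eef_pos: [619.9, 104.5, 315.0]
tool_rot: [-3.14, 0.0, 1.688]
force: [-0.5, 0.1, -2.7]
width: 26.6
gripper_force: 59.8
```

```bash
python3 -c "
from h import *
x,y=PAD[0]
go((x,y,200),(x,y,168.5))
c=ctrl.calibration('wrist'); im=ctrl.get_image('wrist')[:,:,::-1]
cv2.imwrite('pics/w2.png',im);h=cv2.cvtColor(im,cv2.COLOR_BGR2HSV)
for b in blobs(h,(105,80,40),(130,255,255),None,1000): print(b[0],np.round(b[1],1),np.round(b[2],1),np.round(b[3],1),ray('wrist',b[3],21,c))"
```

```text
at [619.9 104.5 315. ] rot [-3.14   0.     1.688] t 8.7 w 26.6 gf 59.8 F [-0.5  0.1 -2.7]
(np.float64(619.5), np.float64(109.5), 200) [0.005  0.0003 0.115 ] 3 rows of [0.0017 0.0001 0.0383]
(np.float64(619.5), np.float64(109.5), 168.5) [0.     0.     0.0315] 1 rows of [0.     0.     0.0315]
2115.5 [278.9 141.6] 30.8 [279.  136.1] [619.4 118.6  21. ]
```

View pics/w2.png

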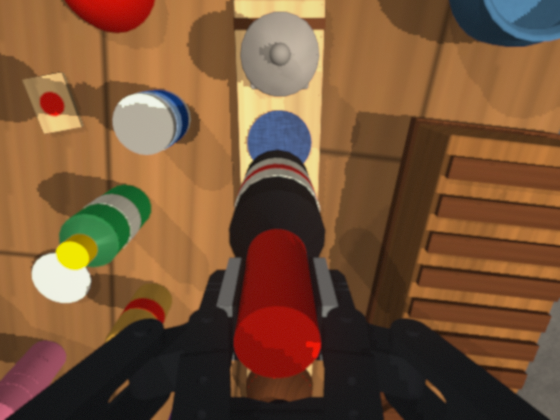

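Wrist view: the lantern pad is visible at (279,142), partly hidden by the held wine. The bottle hangs straight over the board.

```bash
python3 -c "
from h import *
for v in(109.5,141,143): print(ray('wrist',(279,v),21))
for u in(246.5,311.5): print(ray('wrist',(u,142),21))
print(ray('wrist',(279,53),112))"
```

```text
[616.3 148.9  21. ]
[620.5 113.   21. ]
[620.8 110.7  21. ]
[582.7 107.4  21. ]
[658.7 116.3  21. ]
[609.1 204.4 112. ]
```

>>> carry_out(deltas=[0, 0, 0, 0.006, 0.001, 0.02, 1, 0, 0, 0, 0, 0, 0.035, 1, 0, 0, 0, 0, 0, 0.035, 1, 0, 0, 0, 0, 0, 0.03, 1, 0, 0, 0, 0, 0, 0.015, 1, 0, 0, 0, 0, 0, 0, 1, 0, 0, 0, 0, 0, 0, 1])

```text
clock: 9.62
eef_pos: [622.1, 111.4, 181.7]
tool_rot: [3.139, -0.0, 1.689]
force: [-0.2, -0.3, -3.4]
width: 26.7
gripper_force: 59.7
```

```bash
python3 -c "
from h import *
go((620,110.5,168.5))"
```

```text
at [622.1 111.4 181.7] rot [ 3.139 -0.     1.689] t 9.62 w 26.7 gf 59.7 F [-0.2 -0.3 -3.4]
(620, 110.5, 168.5) [-0.0007 -0.0022  0.0132] 1 rows of [-0.0007 -0.0022  0.0132]
```

>>> carry_out(deltas=[0, 0, 0, -0.001, -0.002, 0.006, 1, 0, 0, 0, 0, 0, 0.005, 1, 0, 0, 0, 0, 0, 0.003, 1, 0, 0, 0, 0, 0, 0, 1, 0, 0, 0, 0, 0, 0, 1])

```text
clock: 10.25
eef_pos: [619.3, 110.3, 167.7]
tool_rot: [3.141, -0.001, 1.689]
force: [-1.5, -0.3, 6.9]
width: 26.6
gripper_force: 60.9
```

>>> carry_out(deltas=[0, 0, 0, 0, 0, 0, 0.3, 0, 0, 0, 0, 0, 0, 0, 0, 0, 0, 0, 0, 0, -0.3, 0, 0, 0, 0, 0, 0, -0.3, 0, 0, 0, 0, 0, -0.02, -0.3, 0, 0, 0, 0, 0, -0.04, -0.6, 0, 0, 0, 0, 0, -0.04, -1, 0, 0, 0, -0.04, -0.04, 0, -1, 0, 0, 0, -0.04, -0.04, 0, -1, 0, 0, 0, -0.03, -0.04, 0, -1, 0, 0, 0, 0, -0.04, 0, -1, 0, 0, 0, 0, 0, 0, -1])

```text
clock: 11.75
eef_pos: [470.4, -18.7, 266.5]
tool_rot: [-3.14, -0.001, 1.687]
force: [0.9, 0.6, -0.4]
width: 85.6
gripper_force: 0.0
```

```bash
python3 -c "
from h import *
cv2.imwrite('pics/top1.png',ctrl.get_image('top')[:,:,::-1])
go((438,0,230),(438,0,85))"
```

```text
at [472.7 -18.  266.7] rot [ 3.141e+00 -1.000e-03  1.688e+00] t 11.8 w 85.3 gf 0.0 F [0.9 0.1 0.3]
(438, 0, 230) [ 0.0219 -0.0324  0.0367] 2 rows of [ 0.0109 -0.0162  0.0183]
(438, 0, 85) [-1.00e-04 -1.00e-04  1.45e-01] 3 rows of [-0.     -0.      0.0483]
```

View pics/top1.png

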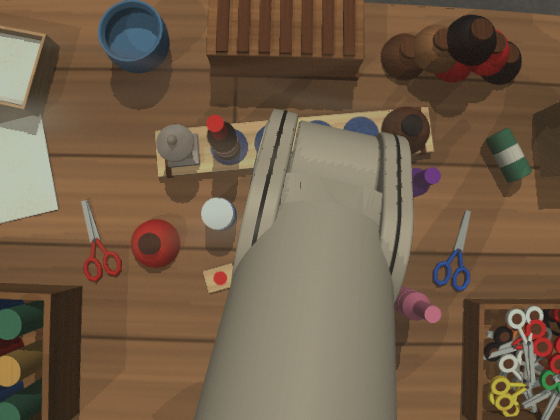

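Top view: the wine stands upright on the lantern-side pad (cap at 215,124, body at 229,147). Next is the tea.

>>> carry_out(deltas=[0, 0, 0, 0.011, -0.016, 0, -1, 0, 0, 0, 0.011, -0.017, 0, -1, 0, 0, 0, 0, 0, 0.03, -1, 0, 0, 0, 0, 0, 0, -1, 0, 0, 0, 0, 0, 0, -1])

```text
clock: 12.42
eef_pos: [439.2, 0.1, 236.8]
tool_rot: [3.141, 0.0, 1.689]
force: [-0.2, -0.0, -0.1]
width: 85.4
gripper_force: 0.0
```

```bash
python3 -c "
from h import *
c=ctrl.calibration('wrist'); im=ctrl.get_image('wrist')
h=cv2.cvtColor(im,cv2.COLOR_RGB2HSV)
for b in blobs(h,(22,150,215),(35,255,255),None): print(b[0],np.round(b[1],1),np.round(b[2],1),ray('wrist',b[1],140,c),ray('wrist',b[3],140,c))
go((438,0,74))"
```

```text
at [439.2   0.  237. ] rot [3.14  0.    1.689] t 12.47 w 85.0 gf 0.0 F [ 1.3  0.2 -0.3]
(438, 0, 74) [ 0.0002 -0.0015  0.163 ] 4 rows of [ 0.     -0.0004  0.0407]
```

>>> carry_out(deltas=[0, 0, 0, 0, -0.001, 0.04, -1, 0, 0, 0, 0, 0, 0.04, -1, 0, 0, 0, 0, 0, 0.04, -1, 0, 0, 0, 0, 0, 0.03, -1, 0, 0, 0, 0, 0, 0.012, -1, 0, 0, 0, 0, 0, 0, -1, 0, 0, 0, 0, 0, 0, 1, 0, 0, 0, 0, 0, 0, 1, 0, 0, 0, 0, 0, 0, 1, 0, 0, 0, 0, 0, 0, 1, 0, 0, 0, 0, 0, 0, 1])

```text
clock: 13.85
eef_pos: [438.0, 0.1, 75.8]
tool_rot: [3.139, 0.0, 1.689]
force: [0.4, 0.3, 8.0]
width: 58.7
gripper_force: 62.7
```

```bash
python3 -c "
from h import *
c=ctrl.calibration('wrist');R=np.array(c['R']);o=-R.T@np.array(c['t']).ravel()
s=ctrl.read_state();print(o, Ro.from_euler('xyz',s['tool_rot']).inv().apply(o-s['eef_pos']), R[2], s['qpos'])
go((438,0,180),(630.7,21.2,180),(630.7,21.2,98))"
```

```text
[426.08897289  85.33303741 219.23661933] [  86.07551722   -1.30711876 -143.49051859] [ 0.04168698 -0.32246131 -0.94566426] [-0.20143221  0.63152974  0.19926864  2.22993873 -0.3948271   0.30927543
  0.45611857]
at [4.38e+02 1.00e-01 7.58e+01] rot [3.139 0.    1.689] t 13.85 w 58.7 gf 62.7 F [0.4 0.3 8. ]
(438, 0, 180) [-1.000e-04  3.000e-04 -1.042e-01] 3 rows of [-0.      0.0001 -0.0347]
(630.7, 21.2, 180) [-0.0017  0.1939  0.0005] 4 rows of [-0.0004  0.0485  0.0001]
(630.7, 21.2, 98) [ 0.     -0.0002  0.082 ] 2 rows of [ 0.     -0.0001  0.041 ]
```

The camera housing would come down over the wine neck, so I'll turn the tool 50° to swing it toward the robot. The tea is round, so this makes no difference to it.

>>> carry_out(deltas=[0, 0, 0, 0, 0, -0.015, 1, 0, 0, 0, 0, 0, -0.03, 1, 0, 0, 0, 0, 0, -0.03, 1, 0, 0, 0, 0, 0, -0.03, 1, 0, 0, -5, 0, 0, -0.01, 1, 0, 0, -9, 0, 0, 0, 1, 0, 0, -9, 0, 0, 0, 1, 0, 0, -9, 0, 0, 0, 1, 0, 0, -9, 0, 0, 0, 1, 0, 0, -9, 0, 0, 0, 1, 0, 0, 0, 0, 0, 0, 1])

```text
clock: 15.22
eef_pos: [436.7, -0.1, 189.8]
tool_rot: [3.141, 0.0, 2.56]
force: [0.4, -0.0, -2.8]
width: 58.6
gripper_force: 65.5
```

```bash
python3 -c "
from h import *
go((630.7,21.2,190),(630.7,21.2,98))"
```

```text
at [ 4.367e+02 -1.000e-01  1.898e+02] rot [3.141 0.    2.56 ] t 15.22 w 58.6 gf 65.5 F [ 0.4 -0.  -2.8]
(630.7, 21.2, 190) [-1.504e-01  1.243e-01 -1.000e-04] 4 rows of [-0.0376  0.0311 -0.    ]
(630.7, 21.2, 98) [ 0.    -0.     0.092] 2 rows of [ 0.    -0.     0.046]
```

>>> carry_out(deltas=[0, 0, 0, -0.015, 0.0124, 0, 1, 0, 0, 0, -0.025, 0.0207, 0, 1, 0, 0, 0, -0.03, 0.0249, 0, 1, 0, 0, 0, -0.03, 0.0249, 0, 1, 0, 0, 0, -0.03, 0.0249, 0, 1, 0, 0, 0, -0.02, 0.0165, 0, 1, 0, 0, 0, 0, 0, 0.02, 1, 0, 0, 0, 0, 0, 0.03, 1, 0, 0, 0, 0, 0, 0.02, 1, 0, 0, 0, 0, 0, 0, 1, 0, 0, 0, 0, 0, 0, 1])

```text
clock: 16.6
eef_pos: [631.1, 21.9, 120.2]
tool_rot: [3.141, 0.001, 2.561]
force: [-0.0, -0.8, -2.0]
width: 58.6
gripper_force: 65.5
```

```bash
python3 -c "
from h import *
go((630.7,21.2,97))"
```

```text
at [631.1  21.9 120.2] rot [3.141e+00 1.000e-03 2.561e+00] t 16.6 w 58.6 gf 65.5 F [-0.  -0.8 -2. ]
(630.7, 21.2, 97) [-0.     -0.0008  0.0232] 1 rows of [-0.     -0.0008  0.0232]
```

>>> carry_out(deltas=[0, 0, 0, 0, -0.001, 0.01, 1, 0, 0, 0, 0, 0, 0.006, 1, 0, 0, 0, 0, 0, 0.005, 1, 0, 0, 0, 0, 0, 0.003, 1, 0, 0, 0, 0, 0, 0, 1, 0, 0, 0, 0, 0, 0, 1])

```text
clock: 17.35
eef_pos: [629.9, 20.9, 96.8]
tool_rot: [3.141, -0.0, 2.562]
force: [-3.9, -1.1, 9.3]
width: 58.2
gripper_force: 66.9
```

>>> carry_out(deltas=[0, 0, 0, 0, 0, 0, -0.5, 0, 0, 0, 0, 0, 0, -0.8, 0, 0, 0, 0, 0, 0, -0.8, 0, 0, 0, 0, 0, 0, -0.8, 0, 0, 0, 0, 0, -0.02, -0.8, 0, 0, 0, 0, 0, -0.04, -0.8, 0, 0, 0, 0, 0, -0.04, -1, 0, 0, 0, 0, 0, -0.04, -1, 0, 0, 0, 0, 0, 0, -1])

```text
clock: 18.48
eef_pos: [632.3, 20.9, 239.0]
tool_rot: [3.137, 0.006, 2.562]
force: [0.3, 0.2, -0.1]
width: 85.4
gripper_force: 0.0
```

```bash
python3 -c "
from h import *
go((472.2,-135.7,236))"
```

```text
at [632.3  20.9 239. ] rot [3.137 0.006 2.562] t 18.48 w 85.4 gf 0.0 F [ 0.3  0.2 -0.1]
(472.2, -135.7, 236) [ 0.0481 -0.2188  0.0017] 5 rows of [ 0.0096 -0.0438  0.0003]
```

>>> carry_out(deltas=[0, 0, 0, 0.01, -0.044, 0, -1, 0, 0, 0, 0.01, -0.044, 0, -1, 0, 0, 0, 0.01, -0.044, 0, -1, 0, 0, 0, 0.009, -0.044, 0, -1, 0, 0, 0, 0.009, -0.043, 0, -1, 0, 0, 0, 0, 0, 0.06, -1, 0, 0, 0, 0, 0, 0, -1, 0, 0, 0, 0, 0, 0, -1])

```text
clock: 19.48
eef_pos: [470.5, -135.6, 175.9]
tool_rot: [3.141, 0.0, 2.563]
force: [-0.0, 0.3, 0.6]
width: 85.4
gripper_force: 0.0
```

```bash
python3 -c "
from h import *
cv2.imwrite('pics/side2.png',ctrl.get_image('side')[:,:,::-1])
go((472.2,-135.7,58))"
```

```text
at [ 471.2 -135.7  176.5] rot [3.141e+00 2.000e-03 2.563e+00] t 19.52 w 85.2 gf 0.0 F [ 0.4  0.8 -0.5]
(472.2, -135.7, 58) [-0.0007  0.0005  0.1185] 3 rows of [-0.0002  0.0002  0.0395]
```

View pics/side2.png

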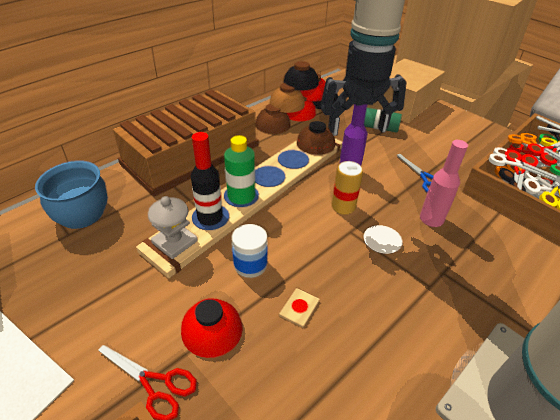

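Side view: wine (207,190) and tea (240,175) stand upright on the first two pads from the lantern. The gripper is over the coffee (347,188).

>>> carry_out(deltas=[0, 0, 0, -0.001, 0, 0.04, -1, 0, 0, 0, 0, 0, 0.04, -1, 0, 0, 0, 0, 0, 0.03, -1, 0, 0, 0, 0, 0, 0.015, -1, 0, 0, 0, 0, 0, 0, -1, 0, 0, 0, 0, 0, 0, 1, 0, 0, 0, 0, 0, 0, 1, 0, 0, 0, 0, 0, 0, 1, 0, 0, 0, 0, 0, 0, 1, 0, 0, 0, 0, 0, 0, 1])

```text
clock: 20.78
eef_pos: [471.9, -136.5, 51.8]
tool_rot: [3.14, 0.003, 2.562]
force: [0.1, -0.0, 7.0]
width: 51.8
gripper_force: 60.8
```

>>> carry_out(deltas=[0, 0, 0, 0, 0, -0.015, 1, 0, 0, 0, 0, 0, -0.03, 1, 0, 0, 0, 0, 0, -0.03, 1, 0, 0, 0, 0, 0, -0.015, 1, 0, 0, 0, 0, 0, 0, 1])

```text
clock: 21.4
eef_pos: [471.4, -136.7, 142.0]
tool_rot: [3.14, 0.003, 2.562]
force: [0.1, -0.6, -3.4]
width: 51.9
gripper_force: 63.2
```

```bash
python3 -c "
from h import *
go((641.4,-68.1,140))"
```

```text
at [ 471.4 -136.7  142. ] rot [3.140e+00 3.000e-03 2.562e+00] t 21.4 w 51.9 gf 63.2 F [ 0.1 -0.6 -3.4]
(641.4, -68.1, 140) [-0.1046  0.1506  0.0025] 4 rows of [-0.0262  0.0376  0.0006]
```

>>> carry_out(deltas=[0, 0, 0, -0.01, 0.0144, 0, 1, 0, 0, 0, -0.02, 0.0288, 0, 1, 0, 0, 0, -0.025, 0.036, 0, 1, 0, 0, 0, -0.025, 0.036, 0, 1, 0, 0, 0, -0.02, 0.0288, 0, 1, 0, 0, 0, -0.0046, 0.0066, 0, 1, 0, 0, 0, 0, 0, 0.02, 1, 0, 0, 0, 0, 0, 0.02, 1, 0, 0, 0, 0, 0, 0.01, 1, 0, 0, 0, 0, 0, 0, 1, 0, 0, 0, 0, 0, 0, 1])

```text
clock: 22.78
eef_pos: [641.2, -67.9, 90.8]
tool_rot: [3.141, 0.001, 2.562]
force: [-0.3, -0.2, -1.9]
width: 52.0
gripper_force: 63.2
```

```bash
python3 -c "
from h import *
go((641.4,-68.1,73))"
```

```text
at [641.2 -67.9  90.8] rot [3.141e+00 1.000e-03 2.562e+00] t 22.77 w 52.0 gf 63.2 F [-0.3 -0.2 -1.9]
(641.4, -68.1, 73) [-0.0003 -0.      0.0178] 1 rows of [-0.0003 -0.      0.0178]
```

>>> carry_out(deltas=[0, 0, 0, 0, 0, 0.008, 1, 0, 0, 0, 0, 0, 0.006, 1, 0, 0, 0, 0, 0, 0.004, 1, 0, 0, 0, 0, 0, 0, 1, 0, 0, 0, 0, 0, 0, 1])

```text
clock: 23.4
eef_pos: [640.6, -67.8, 72.8]
tool_rot: [3.142, -0.0, 2.562]
force: [-3.2, 0.6, 5.3]
width: 51.8
gripper_force: 63.5
```

>>> carry_out(deltas=[0, 0, 0, 0, 0, 0, -0.4, 0, 0, 0, 0, 0, 0, -0.7, 0, 0, 0, 0, 0, 0, -0.7, 0, 0, 0, 0, 0, 0, -0.7, 0, 0, 0, 0, 0, -0.02, -0.7, 0, 0, 0, 0, 0, -0.04, -0.8, 0, 0, 0, 0, 0, -0.05, -1, 0, 0, 0, 0, 0, -0.05, -1, 0, 0, 0, 0, 0, 0, -1])

```text
clock: 24.52
eef_pos: [643.9, -68.5, 238.8]
tool_rot: [3.136, 0.01, 2.562]
force: [-0.1, 0.4, -0.0]
width: 85.5
gripper_force: 0.0
```

```bash
python3 -c "
from h import *
go((482,0,235),(481.5,120,235))"
```

```text
at [643.9 -68.5 238.8] rot [3.136 0.01  2.562] t 24.52 w 85.5 gf 0.0 F [-0.1  0.4 -0. ]
(482, 0, 235) [ 0.173  -0.0315  0.0019] 4 rows of [ 0.0432 -0.0079  0.0005]
(481.5, 120, 235) [ 6.620e-02  1.001e-01 -1.000e-04] 3 rows of [ 0.0221  0.0334 -0.    ]
```

>>> carry_out(deltas=[0, 0, 0, 0.043, -0.008, 0, -1, 0, 0, 0, 0.043, -0.008, 0, -1, 0, 0, 0, 0.043, -0.008, 0, -1, 0, 0, 0, 0.044, -0.0075, 0, -1, 0, 0, 0, 0.022, 0.0335, 0, -1, 0, 0, 0, 0.022, 0.0335, 0, -1, 0, 0, 0, 0.022, 0.033, 0, -1, 0, 0, 0, 0, 0, 0.03, -1, 0, 0, 0, 0, 0, 0, -1, 0, 0, 0, 0, 0, 0, -1])

```text
clock: 25.78
eef_pos: [478.5, 119.8, 202.9]
tool_rot: [3.142, 0.0, 2.561]
force: [-0.1, -0.8, 1.1]
width: 85.3
gripper_force: 0.0
```

```bash
python3 -c "
from h import *
c=ctrl.calibration('wrist'); im=ctrl.get_image('wrist')
cv2.imwrite('pics/w3.png',im[:,:,::-1]); h=cv2.cvtColor(im,cv2.COLOR_RGB2HSV)
for b in blobs(h,(0,0,150),(179,50,255),None,800): print(b[0],np.round(b[1],1),np.round(b[2],1),np.round(b[3],1),ray('wrist',b[3],78,c))
go((482,119.5,40))"
```

```text
4635.5 [280.8 189.9] 40.0 [280.9 191.1] [480.3 123.5  78. ]
1932.0 [  3.7 189.5] 36.7 [ 14.7 192.5] [372.6 -42.6  78. ]
at [478.8 119.8 203.2] rot [3.141e+00 1.000e-03 2.560e+00] t 25.82 w 85.6 gf 0.0 F [ 0.6 -0.1  0.2]
(482, 119.5, 40) [-0.0027  0.0014  0.1632] 4 rows of [-0.0007  0.0004  0.0408]
```

View pics/w3.png

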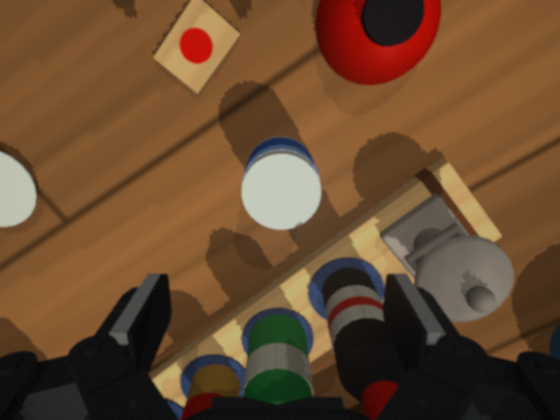

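Wrist view: jar lid at (281,191), with the bowl, wine and lantern clear of both fingers. Averaging the three views gives the jar at about (481,121.5).

>>> carry_out(deltas=[0, 0, 0, -0.001, 0.0025, 0.04, -1, 0, 0, 0, 0, 0, 0.04, -1, 0, 0, 0, 0, 0, 0.04, -1, 0, 0, 0, 0, 0, 0.035, -1, 0, 0, 0, 0, 0, 0.02, -1, 0, 0, 0, 0, 0, 0, -1, 0, 0, 0, 0, 0, 0, 1, 0, 0, 0, 0, 0, 0, 1, 0, 0, 0, 0, 0, 0, 1, 0, 0, 0, 0, 0, 0, 1, 0, 0, 0, 0, 0, 0, 1])

```text
clock: 27.2
eef_pos: [481.6, 122.0, 29.1]
tool_rot: [3.14, 0.002, 2.562]
force: [-1.6, -1.4, 4.5]
width: 60.4
gripper_force: 64.7
```

```bash
python3 -c "
from h import *
go((481,121,240),(480,-60,240),(652.1,-157.4,120))"
```

```text
at [481.6 122.   29.1] rot [3.140e+00 2.000e-03 2.562e+00] t 27.2 w 60.4 gf 64.7 F [-1.6 -1.4  4.5]
(481, 121, 240) [-0.0005 -0.0007 -0.2109] 5 rows of [-0.0001 -0.0001 -0.0422]
(480, -60, 240) [-9.840e-02 -1.519e-01 -1.000e-04] 4 rows of [-0.0246 -0.038  -0.    ]
(652.1, -157.4, 120) [-0.1971  0.0126  0.1204] 5 rows of [-0.0394  0.0025  0.0241]
```

>>> carry_out(deltas=[0, 0, 0, 0, 0, -0.02, 1, 0, 0, 0, 0, 0, -0.04, 1, 0, 0, 0, 0, 0, -0.045, 1, 0, 0, 0, 0, 0, -0.045, 1, 0, 0, 0, 0, 0, -0.04, 1, 0, 0, 0, 0, 0, -0.02, 1, 0, 0, 0, -0.0123, -0.019, 0, 1, 0, 0, 0, -0.0246, -0.038, 0, 1, 0, 0, 0, -0.0246, -0.038, 0, 1, 0, 0, 0, -0.0246, -0.038, 0, 1, 0, 0, 0, -0.0123, -0.019, 0, 1, 0, 0, 0, 0, 0, 0, 1])

```text
clock: 28.7
eef_pos: [479.1, -61.2, 238.1]
tool_rot: [3.142, 0.001, 2.557]
force: [-0.1, 0.4, -2.3]
width: 60.4
gripper_force: 65.9
```

>>> carry_out(deltas=[0, 0, 0, -0.017, 0.001, 0, 1, 0, 0, 0, -0.035, 0.002, 0, 1, 0, 0, 0, -0.04, 0.003, 0, 1, 0, 0, 0, -0.04, 0.003, 0, 1, 0, 0, 0, -0.04, 0.002, 0, 1, 0, 0, 0, -0.02, 0.001, 0, 1, 0, 0, 0, 0, 0, 0, 1, 0, 0, 0, 0, 0, 0, 1])

```text
clock: 29.7
eef_pos: [646.0, -152.3, 237.2]
tool_rot: [3.141, -0.002, 2.563]
force: [0.7, -0.2, -2.8]
width: 60.5
gripper_force: 65.9
```

```bash
python3 -c "
from h import *
go((652.1,-157.4,51))
im=ctrl.get_image('side')[:,:,::-1]
cv2.imwrite('pics/s4.png',im)"
```

```text
at [ 646.  -152.3  237.2] rot [ 3.141e+00 -2.000e-03  2.563e+00] t 29.7 w 60.5 gf 65.9 F [ 0.7 -0.2 -2.8]
(652.1, -157.4, 51) [-0.0083 -0.001   0.1862] 4 rows of [-0.0021 -0.0003  0.0465]
```

View pics/s4.png

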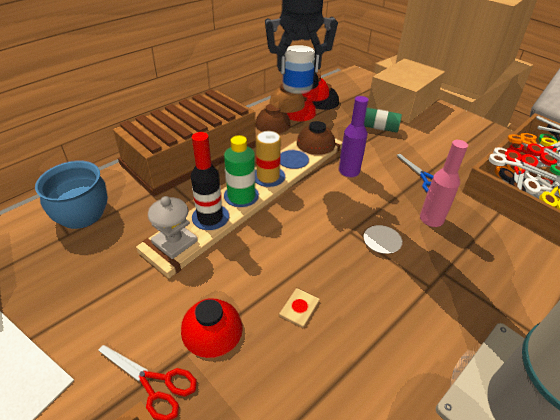

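Side view: wine, tea and coffee stand on their pads. The jar hangs straight above the last free pad, at (293,159).

>>> carry_out(deltas=[0, 0, 0, -0.004, -0.0005, 0.03, 1, 0, 0, 0, -0.004, -0.0005, 0.04, 1, 0, 0, 0, 0, 0, 0.04, 1, 0, 0, 0, 0, 0, 0.03, 1, 0, 0, 0, 0, 0, 0.02, 1, 0, 0, 0, 0, 0, 0.008, 1, 0, 0, 0, 0, 0, 0, 1, 0, 0, 0, 0, 0, 0, 1])

```text
clock: 30.75
eef_pos: [653.8, -159.7, 70.7]
tool_rot: [3.141, 0.002, 2.562]
force: [0.3, -0.3, -1.9]
width: 60.6
gripper_force: 65.8
```

```bash
python3 -c "
from h import *
go((652.1,-157.4,50.5))"
```

```text
at [ 653.8 -159.7   70.7] rot [3.141e+00 2.000e-03 2.562e+00] t 30.75 w 60.6 gf 65.8 F [ 0.3 -0.3 -1.9]
(652.1, -157.4, 50.5) [0.0028 0.001  0.0201] 1 rows of [0.0028 0.001  0.0201]
```

>>> carry_out(deltas=[0, 0, 0, 0.0025, 0.001, 0.01, 1, 0, 0, 0, 0, 0, 0.006, 1, 0, 0, 0, 0, 0, 0.004, 1, 0, 0, 0, 0, 0, 0, 1, 0, 0, 0, 0, 0, 0, 1])

```text
clock: 31.38
eef_pos: [650.8, -156.9, 50.2]
tool_rot: [3.141, -0.001, 2.562]
force: [-4.5, 1.3, 6.3]
width: 60.7
gripper_force: 66.6
```

Now release and retreat along tool +x toward the robot, leaving the top view clear.

>>> carry_out(deltas=[0, 0, 0, 0, 0, 0, -0.5, 0, 0, 0, 0, 0, 0, -0.7, 0, 0, 0, 0, 0, 0, -0.7, 0, 0, 0, 0, 0, 0, -0.7, 0, 0, 0, 0, 0, -0.02, -0.7, 0, 0, 0, 0, 0, -0.04, -0.8, 0, 0, 0, 0, 0, -0.05, -1, 0, 0, 0, 0, 0, -0.05, -1, 0, 0, 0, 0, 0, -0.05, -1, 0, 0, 0, 0.04, -0.01, 0, -1, 0, 0, 0, 0.04, 0, 0, -1, 0, 0, 0, 0.04, 0, 0, -1])

```text
clock: 32.88
eef_pos: [544.6, -99.5, 261.0]
tool_rot: [3.14, 0.002, 2.561]
force: [1.1, 0.6, 0.7]
width: 85.2
gripper_force: 0.0
```

>>> carry_out(deltas=[0, 0, 0, 0.04, 0, 0, -1, 0, 0, 0, 0.03, 0.02, 0, -1, 0, 0, 0, 0, 0, 0, -1, 0, 0, 0, 0, 0, 0, -1])

```text
clock: 33.38
eef_pos: [498.6, -45.4, 260.4]
tool_rot: [3.141, 0.002, 2.562]
force: [-0.2, -0.8, -0.4]
width: 85.8
gripper_force: 0.0
```

```bash
python3 - <<'E'
from h import *
go()
for n in('side','top'): cv2.imwrite(f'pics/{n}5.png',ctrl.get_image(n)[:,:,::-1])
c=ctrl.calibration('side')
x=cv2.imread('pics/side5.png'); cv2.imwrite('pics/c5.png',cv2.resize(x[100:260,130:360],None,fx=3.4,fy=3.4))
E
```

```text
at [498.6 -45.4 260.4] rot [3.141e+00 2.000e-03 2.562e+00] t 33.38 w 85.8 gf 0.0 F [-0.2 -0.8 -0.4]
```

View pics/c5.png

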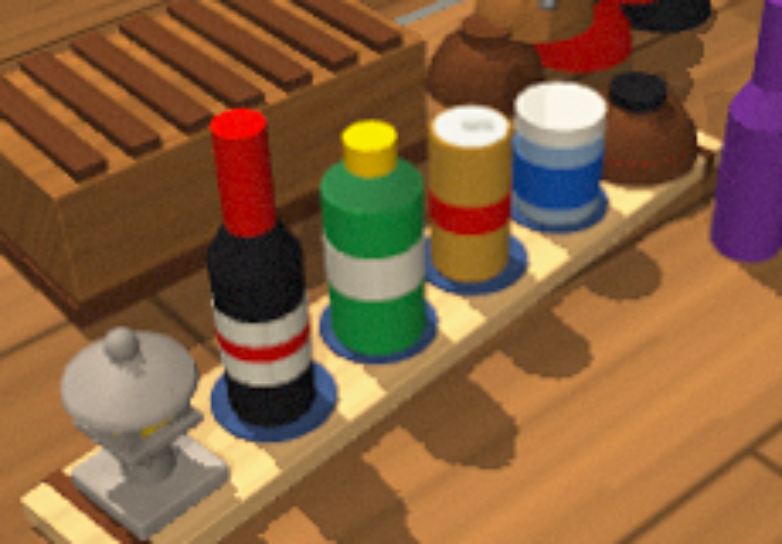

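View pics/top5.png

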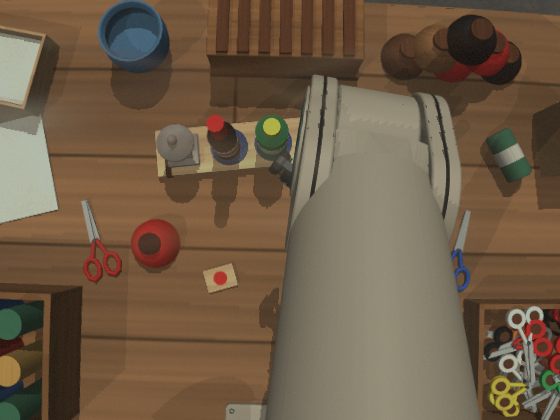

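The crop shows all four drinks upright and in order on their pads. The tops are at wine (240,124), tea (371,134), coffee (470,127) and jar (560,106) in the crop. The top view shows the bowl unmoved at (155,243). I'll do a last same-camera check on centring.

```bash
python3 - <<'E'
from h import *
P=[(617.6,111.1),(628.4,21.8),(638.8,-67.2),(649.8,-156.1)]
for n,u,v,z,p in(('wine',240,124,211,P[0]),('tea',371,134,161,P[1]),('coffee',470,127,125,P[2]),('jar',560,106,99,P[3])):
    q=ray('side',(130+u/3.4,100+v/3.4),z)[:2]; print(n,q,'off pad',(q-p).round(1))
go()
E
```

```text
wine [615.  111.5] off pad [-2.6  0.4]
tea [626.9  20.3] off pad [-1.5 -1.5]
coffee [637.9 -65.1] off pad [-0.9  2.1]
jar [ 648.3 -155.8] off pad [-1.5  0.3]
at [498.5 -46.  259.8] rot [3.141e+00 1.000e-03 2.560e+00] t 33.48 w 85.1 gf 0.0 F [ 0.4 -0.2 -0.3]
```

All four drinks are within 3 mm of their pad centres.

```bash
python3 -c "
from cell import ctrl
print(ctrl.finish_job())"
```

```text
the job is handed in; nothing more can be done
None
```

The job is handed in: counting from the lantern, wine, tea, coffee and jar stand upright within about 3 mm of their pad centres by the last camera check, the red bowl is unmoved, and it took about 33 s (no verdict was returned).

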